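Fit the spare fuse in the opened welding unit with the fuse tongs

TASK

Take the orange fuse tongs from their stand, lift the spare fuse off its red rack with them and press it fully home, centred, in both spring clips of the white fuse base in the opened welding unit; then let go of it and put the tongs back upright in their stand. The clips are stiff and the base is brittle ceramic: press firmly, feel for the bottom and stop there. Touch the fuse and the unit with nothing but the tongs, gently, and leave the other things on the bench alone.

Things in the scene. Friction and masses are not known exactly. Their poses are not given: they have to be found in the camera images.
- tongs_grip (a point): Orange fuse tongs, 75 g, upright in their stand, jaws down, legs sprung apart from a pin on top. Point: on the middle line, half-way between the two black rounded grip ribs (20 mm long along x, 8 mm high): take them there. Legs close along y; z up. 35 mm from here to the top, 70 to the feet; finger guards 29 mm under the ribs stand out 3 mm. Jaws: 18 mm wide in x, up to 33 mm either side when open.
- tongs_legL (a joint): Angle by which each leg is squeezed in from free (0, ribs 49 mm over their outsides), rad. 47 mm: tongs held, jaws wide open. 44 mm: jaws just clear the fuse. 37 to 40 mm (0.15 rad): jaws grip it. The spring pushes each finger with 5 N when free, 9 N at 40 mm; a third of the grip beyond that reaches the fuse; 30 to 60 N is right. Keep to 47 mm to carry the tongs: wider, they drop.
- tongs_jaw (a point): Point on the tongs' middle line where the curved jaws draw a gripped fuse's centre, its axis along the tongs' x: 56 to 58 mm below the ribs when the tongs are squeezed on it. The jaws reach 13 mm below this point. The tongs' y closes, z is up.
- stand_floor (a point): Blue open pocket, fixed, 36 x 86 mm outside, 40 mm tall, in which the tongs stand on their feet. Point: centre of its inner floor, 5 mm above the bench; inside 26 mm along x, 76 mm along y, z up. The tongs stand with their y along its y (or half a turn round), their grip point 70 mm above this point.
- fuse_mid (a point): The spare fuse: white ceramic cylinder with steel end caps 17 mm long, diameter 22 mm, length 58 mm along its x, about 55 g. Point: its centre. It lies level on the two saddles of the rack.
- rack: Red spare-fuse rack, fixed, plate 90 x 70 x 6 mm; origin at the centre of its underside, z up. Two V saddles, each 10 mm wide, 22 mm either side of the middle along x carry the fuse by its end caps, axis 34 mm above the bench. Between them 34 mm of free room for the jaws, 28 mm deep below the axis.
- unit: Opened welding unit, fixed: yellow base pan 330 x 190 mm with electrical parts, the fuse base at its origin (on the bench, 110 mm from the pan's edge nearest the robot), x pointing to the rear. Walls 26 mm high, parts around the fuse base up to 40 mm, behind it (80 mm and more along x) up to 80 mm above the bench.
- fuse_base: White ceramic fuse base on the pan, 94 x 46 mm, 8 mm thick; origin at the centre of its underside, 4 mm above the bench, x along the fuse's line, z up. 21 mm either side along x: a ceramic seat, 24 mm above its underside, with a clip of two copper spring leaves 12 mm wide. Between the clips 26 mm of free room for the jaws, 27 mm deep below a home fuse's axis.
- clip_home (a point): Where the fuse's centre lies when home: 35 mm above the fuse base's origin, x along the fuse, z up. The leaves' flared mouths are 30 mm wide, 19 mm above this point; below the mouth they are 19 to 21 mm apart and must spring open. From 16 mm above home to the bottom they resist with 6 to 18 N, by spring and friction, and do not draw the fuse in: it stays as high as it is left. The seats stop it hard; over 25 N cracks them.
- meter: Orange and black multimeter lying on the bench, 75 x 145 x 34 mm; origin at the centre of its underside. Bystander.
- driver: Red-handled screwdriver lying on the bench along its x, about 200 mm long. Bystander.
- tape: Roll of black tape, 70 mm across, 19 mm high, lying flat; origin at the centre of its underside. Bystander.
- spray: Blue spray can, 52 mm across, 150 mm tall, standing; origin at the centre of its underside. Bystander.

How it is judged:
On the way, in this order (a step that is already met when the one before it is completed fails the run):
1. the fuse is lifted clear of its rack in the tongs (z of fuse_mid in the frame of rack above 0.06 m and contact force between tongs and fuse above 0.5 N), for 0.2 s.
2. the fuse is fully home in both clips and the tongs have let go of it (z of fuse_mid in the frame of clip_home between -0.003 and 0.0015 m and x of fuse_mid in the frame of clip_home between -0.005 and 0.005 m and y of fuse_mid in the frame of clip_home between -0.003 and 0.003 m and angle between the x axis of fuse_mid and the x axis of clip_home, either way round below 0.08 rad and contact force between tongs and fuse below 0.05 N), for 0.2 s.
At the end, for the whole second after the job is handed in: The fuse is home: centre under 1.5 mm above the home point, within 5 mm along and 3 mm across the clips, in line within 0.08 rad, at rest, free of the tongs. The tongs stand at rest on the floor of their stand, within 12 mm (x) and 15 mm (y) of its middle, upright within 0.2 rad (all of step 2 and linear speed of fuse below 0.02 m/s and x of tongs_grip in the frame of stand_floor between -0.012 and 0.012 m and y of tongs_grip in the frame of stand_floor between -0.015 and 0.015 m and z of tongs_grip in the frame of stand_floor below 0.076 m and angle between tongs_grip's own z axis and vertical below 0.2 rad and linear speed of tongs below 0.03 m/s); the robot touches nothing.
It fails at once if the hand or arm touched the fuse (contact force between any of the fingers, the arm and fuse above 0.5 N).
It fails at once if the hand or arm touched the welding unit (contact force between any of the fingers, the arm and unit above 0.5 N).
It fails at once if the fuse was forced: more than 25 N on the seats of the ceramic fuse base (contact force between fuse and fuse_base above 25 N).
It fails at once if the tongs were driven onto the welding unit with more than 15 N (contact force between tongs and unit above 15 N).
It fails at once if a bystander was moved by more than 20 mm (distance of any of meter, driver, tape, spray from where it was at the start of the episode above 0.02 m).
It also fails if it takes over 51 s, if anything falls off the work surface, if the arm or the gripper's body presses on something with over 40 N, if the wrist force passes 120 N, or if a joint passes its speed limit or range.

ROBOT

A 6-joint arm with a two-finger parallel gripper is mounted at the origin on the work surface. World frame = base frame: x ahead of the robot, y to its left, z up, the work surface at z = 0. Lengths are in m, angles in rad, forces in N, time in s.
With the tool pointing down it reaches from about 0.325 to 0.925 m from the base axis. Payload 3.1 kg.
Tool frame: the origin (TCP) lies between the finger pads; the fingertips stand 11 mm ahead of it and the grasp point (between the pads) lies 8 mm behind it; z points along the fingers, y is the line along which they close (so a half turn about z gives the same grasp; the last joint's range is limited). The gripper opens to 85 mm and grips with 20 to 120 N. Pads are 22 mm wide; open, the fingers measure 114 mm over their backs; the gripper's body (76 mm by 85 mm) begins 54 mm behind the grasp point. The pads swing forward as they close: fully open they stand 13 mm farther back than shut.
Start: joints at [-1.313, 0.217, 1.613, -0, 1.311, -0.112], TCP at [0.226, -0.583, 0.242] pointing down, gripper open.
Joint ranges: [-2.75, 2.75], [-0.78, 2.1], [0.31, 2.55], [-1.13, 4.27], [0.13, 2.63], [-2.58, 2.58]. Speed limits (rad/s): [2.79, 2.79, 3.14, 3.14, 3.14, 3.14].

INTERFACE

Orientations are given as a rotation vector (axis times angle).
In Python, from rig import arm gives the robot as it stands.
- The arm moves only by the tool arm_command, never from a script. Its argument "commands" is one flat list of numbers, 6 for each row, row after row: the shift along the world's x, y, z in m, then the turn, a rotation vector about the world's x, y, z in rad. A call has 1 to 20 rows; each row shifts and turns the commanded pose from where the row before left it; what a row does not reach is not made up. A row lasts 1/8 s, in which the tool goes at most 62.5 mm and 10.7 degrees, less where a joint would pass 70% of its speed; a pose out of reach is approached as far as the arm can. A call is refused whole if a number of a shift passes 0.0625 or a number of a turn 0.188, either way. A call with a gripper value outside its range is refused whole. "hand" is the finger opening in m, from 0 to 0.0854, set as the call begins (left out, the last holds). The fingers move at their own pace and stop on an object; "force" is the grip in N (left out, the last holds). Time passes only in rows, so rows that do not move let the fingers close. It gives the time, the measured TCP pose, the force, the opening and the grip force at its end, in the units of the state.
- arm.get_obs(): the state, without advancing time (a new reading comes with each control period).
- arm.get_image(name): name is "side" or "top"; returns the picture (400x640x3 uint8, red, green, blue); there is no depth.
- arm.calibration(name): a dict with "vfov" (degrees; the focal length in pixels is half the picture's height over the tangent of half this angle, whatever the lens; pixels are square), "cx", "cy" (the principal point, pixels), "R" (3x3) and "t" (3): a world point X has camera coordinates R X + t. Camera axes: x right, y down, z forward; pixel columns grow to the right and rows downward; lengths in m; the calibration is good to about 2 mm. A picture is of the moment at which its call begins. calibration takes no time and is no camera call.
- arm.close_job(): hands the job in; it is judged then, once.
The state is a dict: "clock": time; "q": joint angles; "joint_velocities": joint speeds; "tau": joint torques, N m; "tcp_pos": TCP position; "ee_rot": TCP orientation; "force": force on the tool from outside, world axes, zero at the start; "ft_torque": the same for the moment, N m; "grip_width": finger opening in m; "gripper_force": force on a finger pad.
Only numpy, scipy, OpenCV 4.12 (cv2) and the standard library are available. Lean on these libraries where they do the work, as an engineer would, in place of code of your own. Each camera call takes 0.05 s, during which the arm holds its last target. There are 200 camera calls.

## Working session

There is one attempt and no reset: what is moved stays moved. The work goes in short steps, Python scripts to look and compute and a tool call to move; the robot and the scene stay as the last step left them, time stands still between calls to the robot, and variables do not carry over. Pictures are saved under pics/ and viewed, at most 10 in all, crops included, and the job is handed in when it is done.

Besides the shell and the picture viewer there is one more tool, called as name(argument=value, ...), one argument or row to a line, values as JSON. arm_command: Moves the arm, as the interface text tells. Its arguments: {"type":"object","properties":{"commands":{"type":"array"},"hand":{"type":"number"},"force":{"type":"number"}},"required":["commands"]}

```bash
mkdir -p pics; ls; python3 - <<'E'
from rig import arm
import cv2
for n in("top","side"):
    im=arm.get_image(n); cv2.imwrite(f"pics/{n}0.png",im[:,:,::-1])
    c=arm.calibration(n); print(n,c)
o=arm.get_obs(); print(o)
E
```

```text
pics
top {'vfov': 55.35896591954601, 'cx': 310.33546482518216, 'cy': 200.4200795166322, 'R': array([[ 0.02688767, -0.99912191,  0.03213199],
       [-0.98070396, -0.03259132, -0.19276295],
       [ 0.19364091, -0.02632902, -0.98071911]]), 't': array([-0.02327424,  0.55438898,  1.05268682])}
side {'vfov': 53.181484529288284, 'cx': 312.9304836912711, 'cy': 196.18382471295024, 'R': array([[-0.9560174 , -0.29292277, -0.01506597],
       [-0.21886665,  0.74662971, -0.62820496],
       [ 0.19526424, -0.59727743, -0.77790202]]), 't': array([0.52649832, 0.17696984, 1.08912899])}
{'clock': 0.1, 'q': array([-1.31320687e+00,  2.17650311e-01,  1.61479864e+00, -6.96215104e-06,
        1.31132977e+00, -1.12251598e-01]), 'joint_velocities': array([ 0.0005981 , -0.00014632, -0.00307507, -0.00027429, -0.00071123,
        0.00076825]), 'tau': array([-4.42648306e-04, -3.98072684e+01, -3.04969633e+01, -1.17911577e-04,
        4.23419086e-03,  9.04178705e-06]), 'tcp_pos': array([ 0.22571947, -0.58203766,  0.24110342]), 'ee_rot': array([-3.08588805e+00, -5.77241626e-01,  2.59674903e-04]), 'force': array([-0.12807191, -0.19100977, -0.11851029]), 'ft_torque': array([-0.01446112,  0.02915524,  0.00186403]), 'gripper_force': 0.0, 'grip_width': 0.08557511943502602}
```

View pics/top0.png

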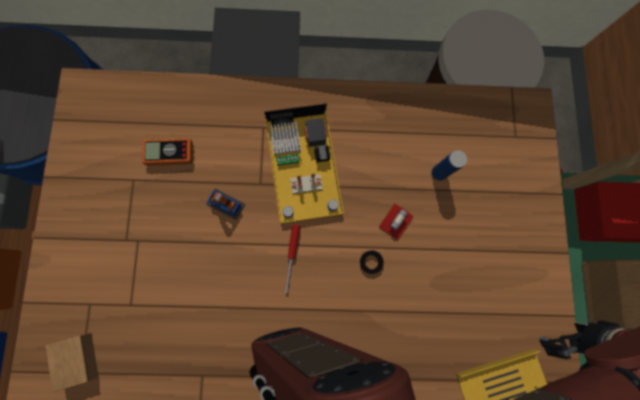

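View pics/side0.png

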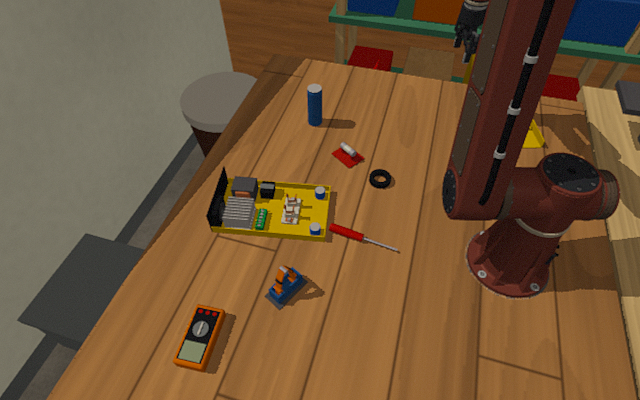

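The top view shows the stand with the tongs at about (225,203), the red rack with the fuse at (396,221), the fuse base at (306,185) and the unit around (305,165). The tape is at (371,262), the driver at (292,258), the meter at (167,151) and the spray can at (450,167). The side view shows the same things: stand (286,285), rack (347,154), base (291,209).

```bash
cat > h.py <<'E'
import numpy as np, cv2
from rig import arm
def cal(n):
    c=arm.calibration(n); f=200/np.tan(np.radians(c["vfov"]/2)); return c,f
def ray(n,uv):
    c,f=cal(n); d=np.array([(uv[0]-c["cx"])/f,(uv[1]-c["cy"])/f,1.]); R=np.array(c["R"])
    return -R.T@c["t"], R.T@d
def onz(n,uv,z):
    o,d=ray(n,uv); return o+d*(z-o[2])/d[2]
def two(a,b):
    (o1,d1),(o2,d2)=ray("top",a),ray("side",b)
    A=np.stack([d1,-d2],1); s=np.linalg.lstsq(A,o2-o1,rcond=None)[0]
    p,q=o1+s[0]*d1,o2+s[1]*d2; return (p+q)/2,np.linalg.norm(p-q)
def proj(n,X):
    c,f=cal(n); p=np.array(c["R"])@X+c["t"]; return np.array([c["cx"]+f*p[0]/p[2],c["cy"]+f*p[1]/p[2]])
def avg(n,k=4): return np.mean([arm.get_image(n).astype(float) for _ in range(k)],0).astype(np.uint8)
E
python3 - <<'E'
import cv2,numpy as np
t=cv2.imread("pics/top0.png");s=cv2.imread("pics/side0.png")
def cr(im,u,v,w=25,h=25): return cv2.resize(im[v-h:v+h,u-w:u+w],(266,300),interpolation=cv2.INTER_CUBIC)
w=22
row1=np.hstack([cr(t,225,204,w,25),cr(t,396,221,w,25),cr(t,306,186,w,25)])
row2=np.hstack([cr(s,286,283,w,25),cr(s,347,154,w,25),cr(s,291,209,w,25)])
cv2.imwrite("pics/m.png",np.vstack([row1,row2]))
E
```

```text
(no output)
```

View pics/m.png

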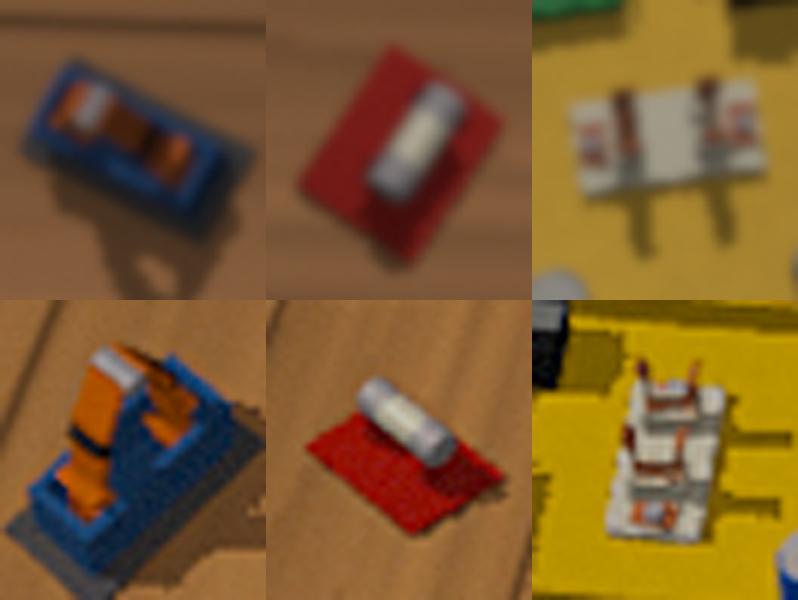

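Montage: the tongs stand lengthwise in the blue stand. The fuse lies on the rack, rotated about 60° in the image. The base's two copper clips are nearly along the image horizontal. Next I'll measure with masks.

```bash
cat > m1.py <<'E'
from h import *
T,S=avg("top",6),avg("side",6); np.save("T.npy",T);np.save("S.npy",S)
def mask(im,lo,hi,box,k=4):
    u0,u1,v0,v1=box; sub=cv2.resize(im[v0:v1,u0:u1],None,fx=k,fy=k,interpolation=cv2.INTER_CUBIC)
    hsv=cv2.cvtColor(sub,cv2.COLOR_RGB2HSV); m=cv2.inRange(hsv,np.array(lo),np.array(hi))
    n,l,st,_=cv2.connectedComponentsWithStats(m); 
    return (l==1+np.argmax(st[1:,4])).astype(np.uint8), (u0,v0,k)
def pts(m,o):
    c=max(cv2.findContours(m,cv2.RETR_EXTERNAL,cv2.CHAIN_APPROX_NONE)[0],key=cv2.contourArea)[:,0].astype(float)
    return (c+.5)/o[2]+np.array(o[:2])-.5
def rect(name,im,lo,hi,box,z,lab):
    m,o=mask(im,lo,hi,box); P=np.array([onz(name,p,z)[:2] for p in pts(m,o)]).astype(np.float32)*1000
    r=cv2.minAreaRect(P); b=cv2.boxPoints(r); e=b[1]-b[0]; e2=b[2]-b[1]; L=e if np.hypot(*e)>np.hypot(*e2) else e2
    print(lab,name,"c",np.round(r[0],1),"size",np.round(r[1],1),"yaw long",round(np.degrees(np.arctan2(L[1],L[0])),1)," n",len(P))
for n,im,bs in(("top",T,((200,250,180,230),(375,420,198,245),(286,328,168,202),(262,350,100,230))),("side",S,((258,312,255,312),(325,370,138,172),(275,308,190,228),(200,340,175,250)))):
    rect(n,im,(100,110,50),(125,255,255),bs[0],.045,"stand")
    rect(n,im,(0,150,60),(6,255,255),bs[1],.006,"rack"); 
    rect(n,im,(0,0,90),(180,75,255),bs[1],.034,"fuse")
    rect(n,im,(0,0,110),(180,80,255),bs[2],.012,"base")
    rect(n,im,(18,150,70),(32,255,255),bs[3],.026,"pan")
    rect(n,im,(5,170,70),(17,255,255),bs[0],.10,"tongs")
print([arm.calibration(n)["R"].T@-arm.calibration(n)["t"] for n in("top","side")])
E
python3 m1.py
```

```text
stand top c [536.9 232.4] size [57.7 36.9] yaw long 65.2  n 230
rack top c [ 509.4 -268.4] size [69.6 90.3] yaw long -33.4  n 506
fuse top c [ 513.  -269.7] size [21.4 59.1] yaw long -33.7  n 168
base top c [615.4   4.9] size [46.5 34.4] yaw long 8.7  n 183
pan top c [665.6  16.2] size [329.9 194.3] yaw long 10.6  n 1595
tongs top c [525.4 212.4] size [11.4 16.4] yaw long -17.2  n 60Traceback (most recent call last):
  File "m1.py", line 16, in <module>
    rect(n,im,(100,110,50),(125,255,255),bs[0],.045,"stand")
    ~~~~^^^^^^^^^^^^^^^^^^^^^^^^^^^^^^^^^^^^^^^^^^^^^^^^^^^^
  File "m1.py", line 12, in rect
    m,o=mask(im,lo,hi,box); P=np.array([onz(name,p,z)[:2] for p in pts(m,o)]).astype(np.float32)*1000
                                        ~~~^^^^^^^^^^
  File "h.py", line 9, in onz
    o,d=ray(n,uv); return o+d*(z-o[2])/d[2]
        ~~~^^^^^^
  File "h.py", line 6, in ray
    c,f=cal(n); d=np.array([(uv[0]-c["cx"])/f,(uv[1]-c["cy"])/f,1.]); R=np.array(c["R"])
        ~~~^^^
  File "h.py", line 4, in cal
    c=arm.calibration(n); f=200/np.tan(np.radians(c["vfov"]/2)); return c,f
ValueError: time passes only in moves, steps and waits
```

```bash
sed -i 's/^def cal(n):/import functools\n@functools.lru_cache(None)\ndef cal(n):/' h.py
sed -i 's/^T,S=avg.*/T,S=np.load("T.npy"),np.load("S.npy")/; s/^print(\[arm.*//' m1.py
python3 - <<'E'
s=open('m1.py').read()
s=s.replace('n,l,st,_','m=cv2.morphologyEx(m,cv2.MORPH_CLOSE,np.ones((21,21)))if cl else m;n,l,st,_').replace('box,k=4)','box,k=4,cl=0)').replace('z,lab):','z,lab,cl=0):').replace('mask(im,lo,hi,box);','mask(im,lo,hi,box,4,cl);')
s=s.replace('.012,"base")','.012,"base",1)').replace('.045,"stand")','.045,"stand",1)').replace('.10,"tongs")','.10,"tongs",1)')
s+='''
# extra: base plate ends / leaves, drawn picture
k=10
def cr(im,b): 
    return cv2.resize(im[b[2]:b[3],b[0]:b[1]],None,fx=k,fy=k,interpolation=cv2.INTER_LANCZOS4)
a=cr(T,(287,327,172,202)); b=cr(S,(272,312,190,230)); 
h=max(a.shape[0],b.shape[0]); a=cv2.copyMakeBorder(a,0,h-a.shape[0],0,0,cv2.BORDER_CONSTANT)
cv2.imwrite("pics/base.png",np.hstack([a,b])[:,:,::-1])
'''
open('m1.py','w').write(s)
E
python3 m1.py
```

```text
stand top c [540.2 245.6] size [87.8 35.7] yaw long 71.2  n 332
rack top c [ 509.4 -268.4] size [69.6 90.3] yaw long -33.4  n 506
fuse top c [ 513.  -269.7] size [21.4 59.1] yaw long -33.7  n 168
base top c [615.1   6.8] size [46.4 91.5] yaw long -79.9  n 341
pan top c [665.6  16.2] size [329.9 194.3] yaw long 10.6  n 1595
tongs top c [525.4 212.4] size [11.4 16.4] yaw long -17.2  n 60
stand side c [542.3 258.8] size [93.5 49.1] yaw long 64.0  n 535
rack side c [ 511.  -265.1] size [70.4 92.6] yaw long -32.6  n 277
fuse side c [ 515.8 -271. ] size [26.5 64.4] yaw long -33.5  n 142
base side c [617.3   9.1] size [47.3 98.7] yaw long -79.9  n 320
pan side c [667.9  24.1] size [330.4 210.4] yaw long 10.4  n 1379
tongs side c [549.8 271.4] size [98.4 56.9] yaw long 62.1  n 589
```

View pics/base.png

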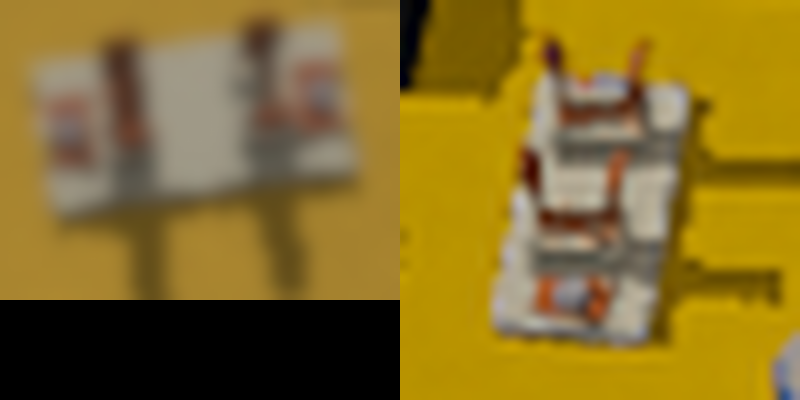

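The base crop shows the ceramic plate corners at about (290,178), (321,174), (323,190) and (293,193.5), with the clips at about (299.5,183) and (313,181). Next I need a close look at the stand and tongs.

```bash
python3 - <<'E'
import numpy as np,cv2
T,S=np.load("T.npy"),np.load("S.npy")
f=lambda im,u,v:cv2.resize(im[v:v+50,u:u+50],(400,400),interpolation=cv2.INTER_CUBIC)
a=np.clip(f(T,202,180).astype(float)*1.8,0,255).astype(np.uint8)
cv2.imwrite("pics/st.png",np.hstack([a,f(S,262,260)])[:,:,::-1])
E
```

```text
(no output)
```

View pics/st.png

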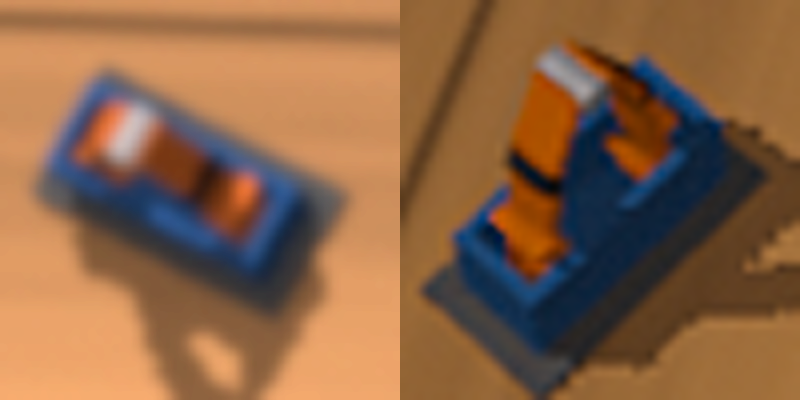

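```bash
python3 - <<'E'
from h import *
t=lambda a:np.array(a)/8+np.array([202,180])-.44
s=lambda a:np.array(a)/8+np.array([262,260])-.44
for n,f,L in(("top",t,[(105,72),(45,180),(302,185),(262,270)]),("side",s,[(242,60),(322,125),(57,237),(130,305)])):
    P=np.array([onz(n,f(p),.045)[:2] for p in L])*1000; print(n,P.round(1).tolist(),P.mean(0).round(1))
    r=cv2.minAreaRect(P.astype(np.float32)); print(r)
P=np.array([onz("side",s(p),.0)[:2] for p in[(22,290),(150,400),(365,172)]])*1000;print(P.round(1).tolist())
P=np.array([onz("top",t(p),.0)[:2] for p in[(38,195),(275,315),(345,200)]])*1000;print(P.round(1).tolist())
print(two(t((130,133)),s((172,78))), onz("top",t((130,133)),.11),onz("side",s((172,78)),.11))
E
```

```text
top [[582.7, 273.6], [541.9, 292.2], [543.1, 199.4], [511.4, 211.8]] [544.8 244.3]
((544.546630859375, 243.86483764648438), (85.72189331054688, 44.83189392089844), 65.53577423095703)
side [[544.0, 206.7], [511.9, 221.5], [579.3, 282.0], [549.6, 296.8]] [546.2 251.7]
((546.460693359375, 251.32553100585938), (84.20095825195312, 35.364810943603516), 63.58481979370117)
[[595.7, 283.6], [543.1, 306.8], [501.8, 211.8]]
[[544.3, 305.4], [501.5, 213.7], [546.2, 190.2]]
(array([0.54802405, 0.24943331, 0.10621414]), np.float64(4.4539009432023706e-05)) [0.54724141 0.24859971 0.11      ] [0.54708461 0.25129522 0.11      ]
```

arm_command(
  commands=[0.0201,0.052,-0.004,0,0,0.145,0.0201,0.052,-0.004,0,0,0.145,0.0201,0.052,-0.004,0,0,0.145,0.0201,0.052,-0.004,0,0,0.145,0.0201,0.052,-0.004,0,0,0.145,0.0201,0.052,-0.004,0,0,0.145,0.0201,0.052,-0.004,0,0,0.145,0.0201,0.052,-0.004,0,0,0.145,0.0201,0.052,-0.004,0,0,0.145,0.0201,0.052,-0.004,0,0,0.145,0.0201,0.052,-0.004,0,0,0.145,0.0201,0.052,-0.004,0,0,0.145,0.0201,0.052,-0.004,0,0,0.145,0.0201,0.052,-0.004,0,0,0.145,0.0201,0.052,-0.004,0,0,0.145,0.0201,0.052,-0.004,0,0,0.145,0,0,0,0,0,0,0,0,0,0,0,0],
  hand=0.0854,
  force=30,
)

```text
clock: 2.95
tcp_pos: [0.5471, 0.249, 0.178]
ee_rot: [-0.703, -3.061, 0.002]
force: [-0.4, -0.6, 0.5]
grip_width: 0.0856
gripper_force: 0.0
```

arm_command(
  commands=[0.0003,0.0005,-0.035,0,0,0,0,0,-0.035,0,0,0,0,0,-0.03,0,0,0,0,0,-0.012,0,0,0,0,0,0,0,0,0,0,0,0,0,0,0],
)

```text
clock: 3.7
tcp_pos: [0.5491, 0.2498, 0.0681]
ee_rot: [0.704, 3.059, 0.002]
force: [0.4, -0.6, -0.1]
grip_width: 0.0852
gripper_force: 0.0
```

```bash
python3 - <<'E'
from h import *
T,S=avg("top",1),avg("side",1)
f=lambda im,u,v:cv2.resize(im[v:v+60,u:u+60],(400,400),interpolation=cv2.INTER_CUBIC)
a=np.clip(f(T,195,170).astype(float)*1.6,0,255).astype(np.uint8)
cv2.imwrite("pics/g1.png",np.hstack([a,f(S,258,250)])[:,:,::-1])
o=arm.get_obs();print(o["tcp_pos"],o["force"],o["q"])
E
```

```text
[0.54917592 0.25006242 0.06817396] [-0.04993532  0.44566848  0.33143853] [ 3.11062310e-01  3.71370602e-01  1.77770111e+00 -1.00654764e-04
  9.89247981e-01 -8.07745940e-01]
```

View pics/g1.png

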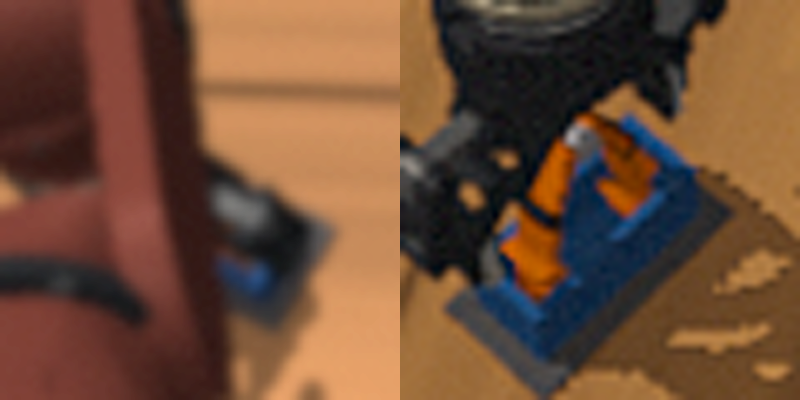

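The fingers straddle the tongs across the stand, one on either side. I'll close to the carrying width.

arm_command(
  commands=[0,0,0,0,0,0,0,0,0,0,0,0,0,0,0,0,0,0,0,0,0,0,0,0,0,0,0,0,0,0,0,0,0,0,0,0],
  hand=0.046,
  force=40,
)

```text
clock: 4.55
tcp_pos: [0.5485, 0.2502, 0.0669]
ee_rot: [0.704, 3.061, 0.002]
force: [-0.2, 2.0, 3.8]
grip_width: 0.0465
gripper_force: 8.8
```

arm_command(
  commands=[0,0,0.012,0,0,0,0,0,0.03,0,0,0,0,0,0.04,0,0,0,0,0,0.028,0,0,0,0,0,0,0,0,0],
)

```text
clock: 5.18
tcp_pos: [0.5493, 0.25, 0.1792]
ee_rot: [0.703, 3.057, 0.003]
force: [-0.1, -1.1, -1.0]
grip_width: 0.0464
gripper_force: 6.5
```

```bash
python3 - <<'E'
from h import *
S=avg("side",1)
cv2.imwrite("pics/g2.png",cv2.resize(S[190:310,220:340],(600,600),interpolation=cv2.INTER_CUBIC)[:,:,::-1])
o=arm.get_obs();print(o["tcp_pos"],o["force"],o["grip_width"],o["gripper_force"])
E
```

```text
[0.54793027 0.24953611 0.17687342] [ 0.38828964  0.26585118 -0.63665288] 0.04628339842900446 6.496547386050224
```

View pics/g2.png

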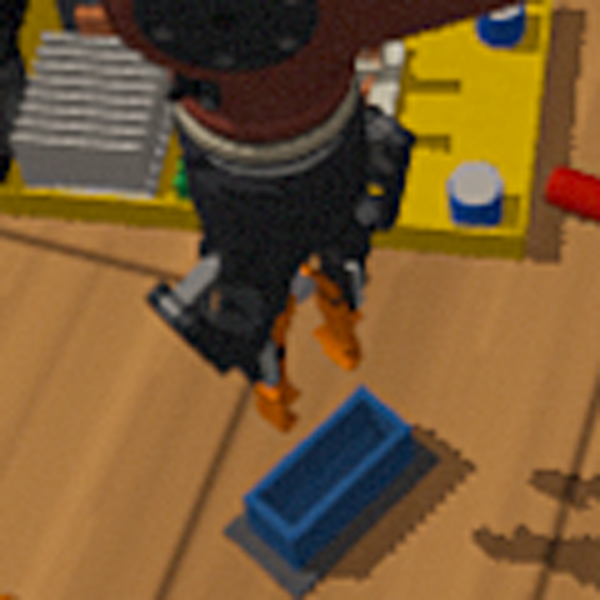

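The tongs hang upright between the fingers, and the empty stand's rim corners are at about (292,267), (302,276), (280,296) and (269,289). On to the rack.

arm_command(
  commands=[-0.0035,-0.052,0,0,0,-0.0134,-0.0035,-0.052,0,0,0,-0.0134,-0.0035,-0.052,0,0,0,-0.0134,-0.0035,-0.052,0,0,0,-0.0134,-0.0035,-0.052,0,0,0,-0.0134,-0.0035,-0.052,0,0,0,-0.0134,-0.0035,-0.052,0,0,0,-0.0134,-0.0035,-0.052,0,0,0,-0.0134,-0.0035,-0.052,0,0,0,-0.0134,-0.0035,-0.052,0,0,0,-0.0134,0,0,0,0,0,0,0,0,0,0,0,0],
)

```text
clock: 6.72
tcp_pos: [0.5113, -0.2692, 0.1739]
ee_rot: [-0.907, -3.003, -0.003]
force: [-0.5, -1.0, -1.3]
grip_width: 0.046
gripper_force: 6.5
```

```bash
python3 - <<'E'
from h import *
T,S=avg("top",2),avg("side",2)
np.save("T2.npy",T);np.save("S2.npy",S)
s=lambda a:np.array(a)/5+np.array([220,190])-.4
P=np.array([onz("side",s(p),.045)[:2] for p in[(362,386),(414,435),(300,530),(245,493)]])*1000
print(P.round(1).tolist(),P.mean(0))
u,v=proj("top",np.array([.5135,-.2695,.05])).astype(int);a,b=proj("side",np.array([.5135,-.2695,.05])).astype(int)
f=lambda im,u,v:cv2.resize(im[v:v+60,u:u+60],(400,400),interpolation=cv2.INTER_CUBIC)
cv2.imwrite("pics/r1.png",np.hstack([f(T,u-30,v-30),f(S,a-30,b-40)])[:,:,::-1]);print(u,v,a,b)
o=arm.get_obs();print(o["tcp_pos"],o["ee_rot"],o["force"],o["grip_width"])
E
```

```text
[[543.8, 205.8], [509.2, 224.9], [547.2, 290.4], [580.5, 279.6]] [545.17009356 250.15419801]
400 217 347 144
[ 0.5126381  -0.26865192  0.17562706] [-9.03889767e-01 -3.00731425e+00 -9.09327044e-04] [ 1.271508   -0.1085498  -0.32234197] 0.046210200632175714
```

View pics/r1.png

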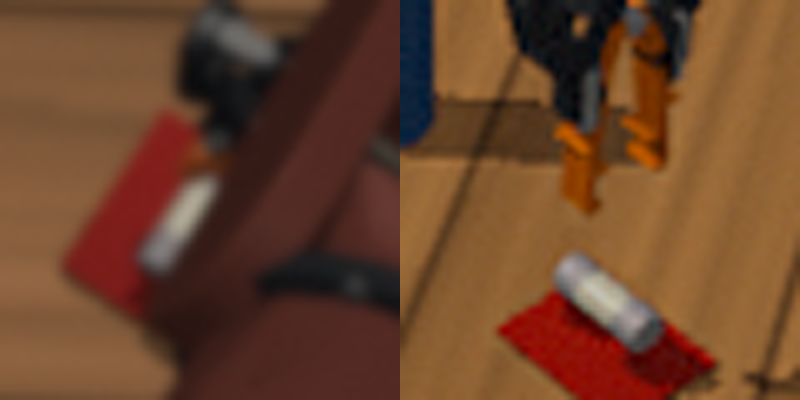

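The tongs hang right above the fuse and in line with it. The fuse lies centred on the rack at about (350,147) in the side view.

arm_command(
  commands=[0.0008,0.0005,-0.03,0,0,0,0,0,-0.02,0,0,0,0,0,-0.012,0,0,0,0,0,-0.01,0,0,0,0,0,-0.008,0,0,0,0,0,-0.007,0,0,0,0,0,-0.006,0,0,0,0,0,-0.001,0,0,0,0,0,0,0,0,0],
  hand=0.0465,
)

```text
clock: 8.05
tcp_pos: [0.5137, -0.2699, 0.0824]
ee_rot: [0.907, 3.008, -0.0]
force: [0.5, -0.3, -0.7]
grip_width: 0.0465
gripper_force: 6.3
```

```bash
python3 - <<'E'
from h import *
S=avg("side",2)
cv2.imwrite("pics/r2.png",cv2.resize(S[110:180,305:385],(800,600)[:2],interpolation=cv2.INTER_CUBIC)[:,:,::-1])
o=arm.get_obs();print(o["tcp_pos"],o["ee_rot"],o["force"],o["grip_width"],o["gripper_force"])
E
```

```text
[ 0.51388943 -0.26995898  0.08270606] [ 9.06837833e-01  3.00709980e+00 -4.01548760e-04] [-1.46291428  0.36334425 -0.90156074] 0.04652299532908921 6.323490813374519
```

View pics/r2.png

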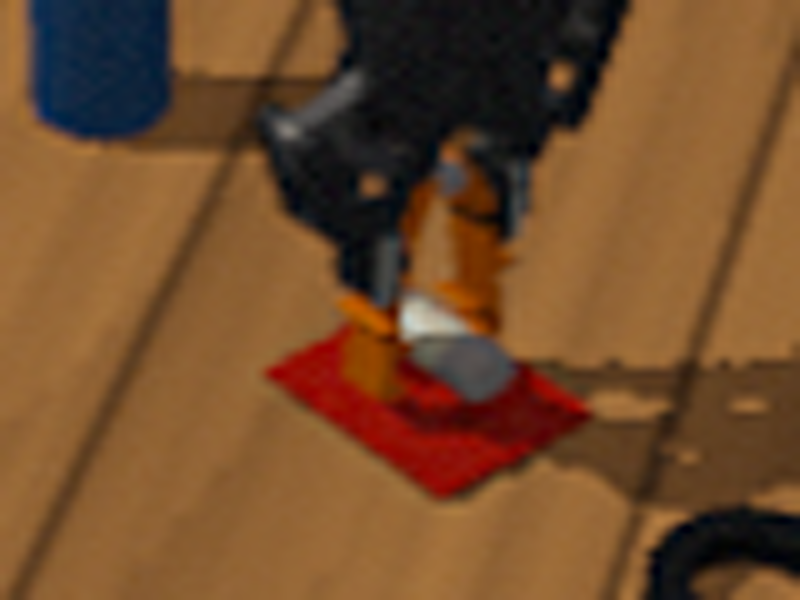

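The jaws straddle the fuse without touching it, so I'll squeeze.

arm_command(
  commands=[0,0,0,0,0,0,0,0,0,0,0,0,0,0,0,0,0,0,0,0,0,0,0,0,0,0,0,0,0,0,0,0,0,0,0,0],
  hand=0.034,
  force=50,
)

```text
clock: 8.9
tcp_pos: [0.5138, -0.2701, 0.0827]
ee_rot: [0.907, 3.007, -0.001]
force: [-2.3, -1.9, 2.4]
grip_width: 0.0371
gripper_force: 50.0
```

arm_command(
  commands=[0,0,0.01,0,0,0,0,0,0.02,0,0,0,0,0,0.03,0,0,0,0,0,0.03,0,0,0,0,0,0,0,0,0,0,0,0,0,0,0],
)

```text
clock: 9.65
tcp_pos: [0.5132, -0.2693, 0.1718]
ee_rot: [-0.907, -3.007, -0.001]
force: [-0.8, 0.2, -1.3]
grip_width: 0.0373
gripper_force: 50.2
```

```bash
python3 - <<'E'
from h import *
t=lambda a:np.array(a)/10+np.array([287,172])-.45
s=lambda a:np.array(a)/10+np.array([272,190])-.45
for n,f,L in(("top",t,[(120,45),(258,30),(135,140),(275,120)]),("side",s,[(150,45),(240,45),(128,152),(220,157)])):
    P=np.array([onz(n,f(p),.058)[:2] for p in L])*1000; print(n,P.round(1).tolist(),P.mean(0).round(1))
# plate corners from top view at z=.012
P=np.array([onz("top",t(p),.012)[:2] for p in[(30,62),(340,20),(358,180),(58,215)]])*1000; print(P.round(1).tolist(),P.mean(0))
S=avg("side",3); np.save("S3.npy",S)
o=arm.get_obs();print(o["tcp_pos"],o["force"],o["grip_width"],o["gripper_force"])
# fuse silhouette in side
p0=proj("side",np.array([.5137,-.27,.124])).astype(int); u,v=p0
sub=cv2.resize(S[v-25:v+25,u-25:u+25],None,fx=4,fy=4,interpolation=cv2.INTER_CUBIC)
hsv=cv2.cvtColor(sub,cv2.COLOR_RGB2HSV); m=cv2.inRange(hsv,(0,0,100),(180,75,255))
k,l,st,c=cv2.connectedComponentsWithStats(m)
for i in range(1,k):
    if st[i,4]>60: print(i,st[i],(c[i]/4+[u-25,v-25]).round(1),onz("side",c[i]/4+[u-25,v-25],.124).round(4))
cv2.imwrite("pics/l.png",np.hstack([cv2.resize(sub,(400,400)),cv2.cvtColor(cv2.resize(m,(400,400)),cv2.COLOR_GRAY2BGR)])[:,:,::-1])
E
```

```text
top [[625.6, 29.9], [631.6, -10.3], [597.3, 24.6], [604.7, -16.0]] [614.8   7.1]
side [[634.2, -10.7], [608.8, -18.2], [627.0, 28.6], [601.0, 22.8]] [617.8   5.6]
[[631.5, 57.5], [648.0, -36.8], [598.0, -43.3], [584.1, 47.2]] [615.40916797   6.15066174]
[ 0.51253041 -0.26892655  0.17039476] [-0.78471118  0.12074784 -1.2969966 ] 0.03705826013366236 50.227090716362
2 [73 92 10 11 65] [342.4 126.2] [ 0.5349 -0.2714  0.124 ]
3 [101  94  19  23 196] [350.5 128. ] [ 0.5084 -0.27    0.124 ]
4 [115 122   9  14  75] [352.7 133.9] [ 0.4953 -0.2457  0.124 ]
```

arm_command(
  commands=[0.0169,0.0461,0,0,0,-0.1344,0.0169,0.0461,0,0,0,-0.1344,0.0169,0.0461,0,0,0,-0.1344,0.0169,0.0461,0,0,0,-0.1344,0.0169,0.0461,0,0,0,-0.1344,0.0169,0.0461,0,0,0,-0.1344,0,0,-0.02,0,0,0,0,0,-0.015,0,0,0,0,0,0,0,0,0],
)

```text
clock: 10.92
tcp_pos: [0.6122, 0.0059, 0.1338]
ee_rot: [-2.012, -2.405, 0.006]
force: [0.1, 0.2, -2.0]
grip_width: 0.0374
gripper_force: 50.3
```

```bash
python3 - <<'E'
from h import *
T,S=avg("top",2),avg("side",2); np.save("T4.npy",T);np.save("S4.npy",S)
o=arm.get_obs();print(o["tcp_pos"],o["ee_rot"],o["force"],o["ft_torque"],o["grip_width"],o["gripper_force"])
f=lambda im,u,v:cv2.resize(im[v:v+50,u:u+40],(400,500),interpolation=cv2.INTER_CUBIC)
cv2.imwrite("pics/b1.png",np.hstack([f(T,287,160),f(S,272,182)])[:,:,::-1])
E
```

```text
[0.61538721 0.00579709 0.13790068] [2.01548976e+00 2.40862383e+00 8.44599589e-04] [ 0.31678531 -0.38344467 -0.529725  ] [-0.00800355  0.02250602 -0.04654081] 0.03691097102421739 50.33428609371185
```

View pics/b1.png

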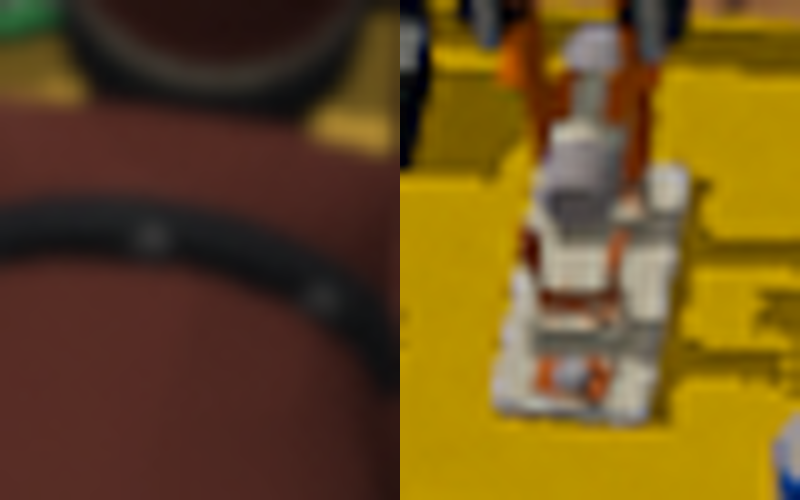

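The side view shows the fuse held level above the clips. Its near cap spans columns 550–617 and ends near row 225 in the crop; the near clip's leaf tips are at (528,232) and (620,237). I'll compare these with the predicted positions.

```bash
python3 - <<'E'
from h import *
S=np.load("S4.npy"); yaw=np.radians(100.15); d=np.array([np.cos(yaw),np.sin(yaw),0]); e=np.array([d[1],-d[0],0])
c=np.array([.615,.0068,.089])
cr=lambda p:((p-[272,182]+.45)*10).round(0)
for nm,p in(("near bottom end",c+.029*d+[0,0,-.011]),("near top end",c+.029*d+[0,0,.011]),("near cap L",c+.029*d-.011*e),("near cap R",c+.029*d+.011*e),("cap inner top",c+.012*d+[0,0,.011])): print(nm,cr(proj("side",p)))
c[2]=.058
for s in(1,-1):
  for w in(1,-1): print("leaf",s,w,cr(proj("side",c+s*.021*d+w*.015*e)))
g=cv2.cvtColor(S,cv2.COLOR_RGB2HSV)
for v in range(195,207): print(v,[f"{h}/{s}/{w}" for h,s,w in g[v,284:297]])
E
```

```text
near bottom end [172. 220.]
near top end [167. 172.]
near cap L [209. 200.]
near cap R [131. 193.]
cap inner top [177. 125.]
leaf 1 1 [129. 237.]
leaf 1 -1 [233. 246.]
leaf -1 1 [153. 124.]
leaf -1 -1 [254. 133.]
195 ['21/255/137', '17/255/125', '10/237/85', '22/35/162', '23/35/191', '21/40/185', '20/41/174', '21/45/148', '25/39/117', '28/34/105', '13/97/97', '11/235/100', '10/255/85']
196 ['23/255/163', '18/255/135', '11/189/96', '12/30/145', '10/19/157', '8/19/147', '5/21/131', '13/24/125', '17/30/118', '30/23/99', '11/113/99', '12/250/104', '11/255/89']
197 ['24/255/188', '19/255/140', '2/95/105', '175/22/137', '7/16/147', '3/16/142', '10/17/132', '4/17/119', '8/10/100', '12/16/82', '10/162/96', '11/255/104', '11/255/94']
198 ['23/255/188', '21/211/158', '4/43/135', '171/12/146', '3/16/147', '5/20/142', '5/22/130', '7/20/115', '12/14/94', '8/13/76', '8/171/97', '11/255/106', '10/179/100']
199 ['24/255/188', '22/132/184', '17/36/161', '169/14/146', '3/16/146', '5/20/140', '3/20/128', '6/23/111', '176/21/87', '11/28/74', '9/159/98', '11/242/99', '12/108/111']
200 ['23/255/181', '21/
[... 454 characters left out ...]
95/161', '16/78/111']
203 ['23/172/184', '20/57/182', '21/36/141', '4/23/79', '165/14/72', '0/21/73', '0/21/74', '9/24/73', '13/22/82', '23/42/127', '19/55/159', '17/72/155', '16/72/117']
204 ['18/161/158', '18/52/163', '21/41/163', '20/48/117', '9/32/79', '15/32/80', '14/35/80', '16/39/84', '21/39/86', '17/73/102', '16/78/101', '21/54/90', '23/47/92']
205 ['12/205/118', '8/113/104', '18/53/158', '22/48/139', '20/57/90', '23/55/92', '23/55/92', '23/49/94', '21/50/97', '12/132/129', '11/153/123', '15/76/94', '21/54/95']
206 ['11/201/113', '8/237/71', '21/49/157', '23/44/162', '22/50/132', '20/53/135', '20/49/135', '23/45/136', '16/79/136', '11/173/150', '12/128/139', '21/55/120', '20/47/129']
```

```bash
python3 - <<'E'
from h import *
S=np.load("S4.npy"); g=cv2.cvtColor(S,cv2.COLOR_RGB2HSV)
for v in range(181,196): print(v,[f"{h}/{s}/{w}" for h,s,w in g[v,284:299]])
yaw=np.radians(100.15); d=np.array([np.cos(yaw),np.sin(yaw),0]); e=np.array([d[1],-d[0],0]);c=np.array([.615,.0068,.089])
for nm,a in(("far",-.029),("far in",-.012),("near in",.012),("near",.029)):
  print(nm,[proj("side",c+a*d+q).round(1) for q in(-.011*e,.011*e,[0,0,.011],[0,0,-.011])])
print("jac x,y,z px/mm",[((proj("side",c+.001*np.eye(3)[i])-proj("side",c))).round(3) for i in range(3)])
E
```

```text
181 ['11/255/71', '15/199/100', '15/166/152', '15/161/160', '16/165/155', '15/157/153', '13/151/150', '14/150/151', '13/161/141', '13/229/116', '11/252/73', '90/12/43', '18/17/77', '18/21/61', '45/46/22']
182 ['11/236/41', '13/203/98', '20/215/153', '21/218/165', '22/223/166', '20/196/164', '19/186/159', '19/191/160', '18/207/154', '16/248/114', '8/255/46', '78/32/40', '20/10/76', '21/25/71', '90/15/34']
183 ['11/248/36', '16/255/86', '23/255/132', '24/255/143', '24/255/152', '23/255/160', '23/255/158', '24/255/162', '22/255/158', '20/255/106', '144/182/7', '94/47/38', '30/14/74', '25/21/73', '150/6/40']
184 ['13/249/79', '12/255/84', '21/255/96', '23/255/101', '23/255/96', '22/222/101', '16/82/112', '13/54/117', '16/55/112', '10/75/85', '7/255/46', '177/68/41', '75/8/66', '40/11/69', '135/13/38']
185 ['12/255/103', '11/249/89', '19/255/95', '22/255/102', '22/204/104', '17/73/122', '173/16/145', '154/12/153', '144/9/147', '4/46/122', '11/233/102', '10/196/69', '70/11/67', '20/11/71', '138/34/37']
186 ['13/255/98', '12/255/86', '18/255/92', '22/255/100', '19/101/114', '171/13/138', '1
[... 1758 characters left out ...]
55/179']
195 ['21/255/137', '17/255/125', '10/237/85', '22/35/162', '23/35/191', '21/40/185', '20/41/174', '21/45/148', '25/39/117', '28/34/105', '13/97/97', '11/235/100', '10/255/85', '23/255/153', '24/255/185']
far [array([295.5, 185.8]), array([287.9, 185.2]), array([291.5, 183. ]), array([291.9, 187.9])]
far in [array([294.6, 190.3]), array([287. , 189.7]), array([290.6, 187.5]), array([291. , 192.4])]
near in [array([293.3, 196.8]), array([285.6, 196.1]), array([289.2, 194. ]), array([289.7, 198.9])]
near [array([292.4, 201.5]), array([284.7, 200.8]), array([288.3, 198.7]), array([288.8, 203.6])]
jac x,y,z px/mm [array([-0.332, -0.076]), array([-0.115,  0.261]), array([-0.021, -0.223])]
```

arm_command(
  commands=[0,0,-0.006,0,0,0,0,0,-0.005,0,0,0,0,0,-0.005,0,0,0,0,0,0,0,0,0],
)

```text
clock: 11.62
tcp_pos: [0.6144, 0.007, 0.1204]
ee_rot: [-2.013, -2.41, 0.001]
force: [0.1, -0.8, -1.8]
grip_width: 0.037
gripper_force: 50.3
```

```bash
python3 - <<'E'
from h import *
S4=avg("side",4); np.save("S5.npy",S4)
o=arm.get_obs();print(o["tcp_pos"],o["force"],o["ft_torque"])
def asc(im):
    k=2; sub=cv2.resize(im[190:226,274:302],None,fx=2*k//2,fy=k,interpolation=cv2.INTER_CUBIC); g=cv2.cvtColor(sub,cv2.COLOR_RGB2HSV)
    for i,r in enumerate(g):
        s=""
        for h,sa,v in r.astype(int):
            s+= ("W" if v>130 else "g" if v>88 else "#") if sa<80 else ("." if 17<=h<40 else "c" if v>90 else "d")
        print(f"{190+i/2:5.1f}",s)
asc(np.load("S.npy"));print();asc(S4)
E
```

```text
[0.61520697 0.00690663 0.1214977 ] [-0.05338425  0.82791944 -1.69751954] [ 0.05892324 -0.00751594 -0.01068592]
190.0 d.......................................................
190.5 d.......................................................
191.0 d.......................................................
191.5 ........................................................
192.0 ........................................................
192.5 ........................................................
193.0 ........................................................
193.5 ........................................................
194.0 ........................................................
194.5 .........................cdc............................
195.0 .........................cdd...............c............
195.5 .........................cdd..............cc............
196.0 .........................cdd..............cc............
196.5 ..........................cc..............cc............
197.0 ..........................cc..............cc............
197.5 .........................WWgc......WWW
[... 7383 characters left out ...]
.......
220.5 ...............WWWWWWWccccccgggg#cccccWWWWWWWW..........
221.0 ...............WWWWWWWWcccccccccdcccccWWWWWWWW..........
221.5 ...............WWWWWWWWWWWccccccccccccWWWWWWWW..........
222.0 ...............WWWWWWWWWWWWWWWWWcccccWWWWWWWWg..........
222.5 ................WggWWWWWWWWWWWWWgggggWWWWWWWWg..........
223.0 .................gccggggggggggggggggggWWWWWWWg..........
223.5 ................................gggggggWWWWWg...........
224.0 .......................................WWWg.............
224.5 ........................................................
225.0 ........................................................
225.5 ........................................................
```

The fuse's near end sits about 3 mm towards −x and about 2.5 mm towards +y of the clip's centre line in the same image. I'll correct that and lower to the mouth.

arm_command(
  commands=[0.0034,-0.0019,0,0,0,0,0,0,-0.003,0,0,0,0,0,-0.003,0,0,0,0,0,-0.003,0,0,0,0,0,0,0,0,0],
)

```text
clock: 12.45
tcp_pos: [0.6179, 0.005, 0.1117]
ee_rot: [-2.014, -2.41, 0.001]
force: [0.0, 0.4, -0.9]
grip_width: 0.0373
gripper_force: 50.3
```

```bash
python3 - <<'E'
from h import *
S4=avg("side",4); np.save("S6.npy",S4)
o=arm.get_obs();print(o["tcp_pos"],o["force"],o["ft_torque"])
sub=cv2.resize(S4[196:212,280:302],None,fx=2,fy=2,interpolation=cv2.INTER_CUBIC); g=cv2.cvtColor(sub,cv2.COLOR_RGB2HSV)
for i,r in enumerate(g):
    print(f"{196+i/2:5.1f}",''.join((("W" if v>130 else "g" if v>88 else "#") if sa<80 else ("." if 17<=h<40 else "c" if v>90 else "d")) for h,sa,v in r.astype(int)), ' '.join(f"{v:3d}" for v in r[6:34,2]) if i>=18 and i<26 else '')
E
```

```text
[0.61853095 0.00495757 0.11242235] [ 0.13976912  0.24409905 -2.54154841] [-0.03577796 -0.01777321 -0.01828187]
196.0 .........ccdcccccccggggcccccccccc........... 
196.5 .........ccdcccccccggggcccccccccc........... 
197.0 .........ccddcccccgggggcccccccccc........... 
197.5 .........ccddcccccgggggcccccccdd............ 
198.0 .........ccddcccccgggggccccccccdd........... 
198.5 ..........cddccccggggggccccccccddc.WWWWW.... 
199.0 ..........cddcccWWgggggccccccccddcWWWWWWW... 
199.5 ..........cdccWWWWWWWWWgccccccccdcWWWWWWWW.. 
200.0 ..........cdcWWWWWWWWWWggggcccccdcWWWWWWWW.. 
200.5 ..........cdcWWWWWWWWWWWggg.ccccdcWWWWWWWW.. 
201.0 ..........cccWWWWWWWWWWggggcccccdcWWWWWWW... 
201.5 ..........ccgWWWWWWWWggggggcccccdcWWWWWWW... 
202.0 ..........ccgWWWWWWWWggggggcccccdcWWWWWWW... 
202.5 ...........cgWWWWWWWggggg#gcccccdcgWWWWWg... 
203.0 ...........cgWWWWWWWggggg##ccccccggggggg.... 
203.5 ...........WWWWWWWWWgggg###ccccccggggggg.... 
204.0 ...........WWWWWWWWWgggg###dcccccgggggg..... 
204.5 .........cWWWWWWWWWggggg###dccccggggggg..... 
205.0 ........ccggWWWWWggggggg###dcccgggggggg..... 18
[... 861 characters left out ...]
 70  70  70  71  72  72  69  68  66  94 136 171 179 186 186 188
208.0 .........cdd#############ddcWWWWWWWWWWg..... 180 158 135 106  87  78  84  87  87  80  71  64  63  61  60  65  74  78  77  76  75 102 141 174 181 186 184 184
208.5 .........cccggggg#####gggcccWWWWWWWWWg...... 186 173 160 130 101  91 105 116 119 110  93  81  78  76  76  85  99 104  97  93  91 115 150 178 183 187 185 180
209.0 ........WWccgWWWggggggWWgcccWWWWWWWWgg...... 
209.5 .......WWWWgWWWWWWWWWWWWWcccWWWWWWWggg...... 
210.0 .......WWWWgWWWWWWWWWWWWWgccWWWWWWWWg....... 
210.5 .......WWWWWccWWccWWWWWWWcccWWWWWWWWg....... 
211.0 .......WWWWcccccccccccccccdccWWWWWWgg....... 
211.5 .......WWWWccdddcccccccddddccWWWWWWgg.......
```

The fuse is now centred between the leaves, with its face at columns 11–25 between leaf edges 8 and 31 once corrected for height. I'll press down gradually and watch the force.

arm_command(
  commands=[0,0,-0.003,0,0,0,0,0,-0.003,0,0,0,0,0,-0.002,0,0,0,0,0,-0.002,0,0,0,0,0,-0.001,0,0,0,0,0,0,0,0,0],
  force=58,
)

```text
clock: 13.4
tcp_pos: [0.6197, 0.0048, 0.1032]
ee_rot: [2.013, 2.409, 0.002]
force: [-0.5, -0.2, 6.3]
grip_width: 0.0367
gripper_force: 58.5
```

arm_command(
  commands=[0,0,-0.001,0,0,0,0,0,-0.001,0,0,0,0,0,-0.001,0,0,0,0,0,-0.001,0,0,0,0,0,0,0,0,0],
)

```text
clock: 14.02
tcp_pos: [0.6197, 0.0048, 0.0992]
ee_rot: [2.013, 2.409, 0.002]
force: [-0.8, 0.6, 6.4]
grip_width: 0.0365
gripper_force: 58.5
```

```bash
python3 -c "
from rig import arm
o=arm.get_obs();print(o['tcp_pos'],o['force'],o['ft_torque'],o['grip_width'])"
```

```text
[0.61966295 0.00479283 0.09919018] [-0.81290249  0.61976226  6.39727714] [ 0.0395109   0.14759343 -0.01022291] 0.03653283970566633
```

arm_command(
  commands=[0,0,-0.001,0,0,0,0,0,-0.001,0,0,0,0,0,-0.001,0,0,0,0,0,-0.001,0,0,0,0,0,-0.001,0,0,0,0,0,0,0,0,0],
)

```text
clock: 14.78
tcp_pos: [0.62, 0.0046, 0.0951]
ee_rot: [2.012, 2.409, 0.002]
force: [-0.8, -0.1, 8.7]
grip_width: 0.0368
gripper_force: 58.7
```

arm_command(
  commands=[0,0,-0.001,0,0,0,0,0,-0.001,0,0,0,0,0,-0.001,0,0,0,0,0,-0.001,0,0,0,0,0,0,0,0,0],
)

```text
clock: 15.4
tcp_pos: [0.6199, 0.0046, 0.0907]
ee_rot: [2.013, 2.409, 0.002]
force: [-0.4, 1.1, 6.6]
grip_width: 0.0371
gripper_force: 58.6
```

arm_command(
  commands=[0,0,-0.001,0,0,0,0,0,-0.001,0,0,0,0,0,0,0,0,0],
)

```text
clock: 15.78
tcp_pos: [0.6199, 0.0046, 0.0888]
ee_rot: [2.013, 2.409, 0.002]
force: [-0.9, 0.0, 8.2]
grip_width: 0.0371
gripper_force: 58.6
```

arm_command(
  commands=[0,0,-0.001,0,0,0,0,0,-0.0005,0,0,0,0,0,0,0,0,0],
)

```text
clock: 16.15
tcp_pos: [0.6199, 0.0047, 0.0875]
ee_rot: [2.013, 2.409, 0.002]
force: [-1.5, -0.3, 9.7]
grip_width: 0.0369
gripper_force: 58.6
```

arm_command(
  commands=[0,0,-0.001,0,0,0,0,0,0,0,0,0],
)

```text
clock: 16.4
tcp_pos: [0.62, 0.0047, 0.0873]
ee_rot: [2.013, 2.409, 0.002]
force: [-2.8, 0.8, 12.7]
grip_width: 0.0369
gripper_force: 58.8
```

arm_command(
  commands=[0,0,-0.001,0,0,0,0,0,0,0,0,0],
)

```text
clock: 16.65
tcp_pos: [0.6202, 0.0047, 0.0872]
ee_rot: [2.013, 2.409, 0.002]
force: [-4.6, 0.3, 16.5]
grip_width: 0.0369
gripper_force: 58.7
```

```bash
python3 -c "
from rig import arm
o=arm.get_obs();print(o['tcp_pos'],o['force'],o['ft_torque'],o['grip_width'])"
```

```text
[0.62019787 0.0046971  0.08717778] [-4.60616096  0.32314879 16.5016101 ] [-0.00816945  0.96976111 -0.09010227] 0.03692644307363669
```

The bottom is reached: the tool no longer advances and the force rises with each step. I'll unload, then open the tongs.

arm_command(
  commands=[0,0,0.002,0,0,0,0,0,0.0015,0,0,0,0,0,0,0,0,0],
)

```text
clock: 17.02
tcp_pos: [0.6196, 0.0048, 0.0874]
ee_rot: [2.013, 2.409, 0.002]
force: [1.4, -0.3, 5.4]
grip_width: 0.0371
gripper_force: 58.1
```

arm_command(
  commands=[0,0,0,0,0,0,0,0,0,0,0,0,0,0,0,0,0,0,0,0,0,0,0,0,0,0,0,0,0,0],
  hand=0.0465,
)

```text
clock: 17.65
tcp_pos: [0.6183, 0.005, 0.0861]
ee_rot: [-2.014, -2.411, 0.0]
force: [-1.1, -0.3, -0.1]
grip_width: 0.0466
gripper_force: 6.3
```

arm_command(
  commands=[0.0008,0,0,0,0,0,0,0,0,0,0,0,0,0,0.004,0,0,0,0,0,0.006,0,0,0,0,0,0.008,0,0,0,0,0,0.012,0,0,0,0,0,0.03,0,0,0,0,0,0.03,0,0,0,0,0,0,0,0,0],
)

```text
clock: 18.77
tcp_pos: [0.622, 0.0047, 0.1807]
ee_rot: [2.01, 2.405, 0.007]
force: [0.1, 0.0, -1.1]
grip_width: 0.0465
gripper_force: 6.3
```

```bash
python3 - <<'E'
from h import *
S4=avg("side",4); np.save("S7.npy",S4)
o=arm.get_obs();print(o["tcp_pos"],o["ee_rot"],o["force"],o["grip_width"],o["gripper_force"])
sub=cv2.resize(S4[194:226,278:302],None,fx=2,fy=2,interpolation=cv2.INTER_CUBIC); g=cv2.cvtColor(sub,cv2.COLOR_RGB2HSV)
for i,r in enumerate(g):
    print(f"{194+i/2:5.1f}",''.join((("W" if v>130 else "g" if v>88 else "#") if sa<80 else ("." if 17<=h<40 else "c" if v>90 else "d")) for h,sa,v in r.astype(int)))
yaw=np.radians(100.15); d=np.array([np.cos(yaw),np.sin(yaw),0]); e=np.array([d[1],-d[0],0]);c=np.array([.618,.0052,.039])
for nm,a in(("far",-.029),("far in",-.012),("near in",.012),("near",.029)):
  print(nm,[(proj("side",c+a*d+q)-[278-.25,0]).round(1)*[2,1] for q in(-.011*e,.011*e,[0,0,.011],[0,0,-.011])])
E
```

```text
[0.61795092 0.00507456 0.17452388] [-2.01276965 -2.40871856  0.00274755] [-0.09026825 -0.57723024 -0.65193412] 0.04616725541394724 6.269834339618683
194.0 ................cc..............................
194.5 ................cc..............................
195.0 ................ddc......WWW........cc..........
195.5 ................ddd....WWWWWWWW....ccc..........
196.0 ................cddd..gWWWWWgggg...ccc..........
196.5 ................cdddd#gWWWWgggggggccc...........
197.0 .................cdd##gWWWWggggg#gccc...........
197.5 .................ccd#ggWWWWggggg##ccc...........
198.0 .................ccgggWWWWWgggg###dcc...........
198.5 .................WgggWWWWWWWggg###ddc....WWW....
199.0 ................WWWgWWWWWWWWggg###ddccWWWWWWW...
199.5 ................WWWWWWWWWWWWWgg##dddcgWWWWWWWW..
200.0 ................WWWWWWWWWWWWWggg#ddddgWWWWWWWW..
200.5 ...............WWWWWWWWWWWWWWWgg#ddddgWWWWWWWW..
201.0 ...............WWWWWWWWWWWWWWWgggddddgWWWWWWW...
201.5 ...............WWWWWWWWWWWWWWWgggddddgWWWWWWW...
202.0 ...............WWWWWWWWWWWWWWggggccddgWWWWWWW...
202.5 ..........
[... 2264 characters left out ...]
gggggggggggWWWWWWWg..........
223.5 ........................gggggggWWWWWg...........
224.0 ...............................WWgg.............
224.5 ................................................
225.0 ................................................
225.5 ................................................
far [array([ 35.6, 196. ]), array([ 21. , 195.4]), array([ 27.8, 193.4]), array([ 28.6, 198. ])]
far in [array([ 33.8, 200.5]), array([ 19.2, 199.9]), array([ 26. , 197.8]), array([ 27. , 202.5])]
near in [array([ 31.4, 206.9]), array([ 16.6, 206.2]), array([ 23.6, 204.3]), array([ 24.4, 208.8])]
near [array([ 29.6, 211.5]), array([ 14.6, 210.9]), array([ 21.6, 208.9]), array([ 22.6, 213.5])]
```

The fuse sits in both clips and the tongs are free of it. I'll take the tongs back to their stand.

arm_command(
  commands=[-0.0119,0.0408,0,0,0,0.1568,-0.0119,0.0408,0,0,0,0.1568,-0.0119,0.0408,0,0,0,0.1567,-0.0119,0.0408,0,0,0,0.1567,-0.0119,0.0407,0,0,0,0.1567,-0.0118,0.0407,0,0,0,0.1567,0,0,0,0,0,0,0,0,0,0,0,0,0,0,0,0,0,0],
)

```text
clock: 20.1
tcp_pos: [0.548, 0.2484, 0.1756]
ee_rot: [-0.706, -3.06, 0.002]
force: [0.5, -0.8, -0.8]
grip_width: 0.0466
gripper_force: 6.3
```

```bash
python3 - <<'E'
from h import *
S4=avg("side",3); T=avg("top",3); np.save("T8.npy",T)
o=arm.get_obs();print(o["tcp_pos"],o["ee_rot"],o["force"],o["grip_width"],o["gripper_force"])
def asc(im,u0,u1,v0,v1):
    sub=cv2.resize(im[v0:v1,u0:u1],None,fx=2,fy=2,interpolation=cv2.INTER_CUBIC); g=cv2.cvtColor(sub,cv2.COLOR_RGB2HSV)
    for i,r in enumerate(g): print(f"{v0+i/2:5.1f}",''.join("#" if v<45 else "W" if sa<85 and v>100 else "g" if sa<85 else "b" if 90<h<130 else "o" if h<17 and sa>225 else "." for h,sa,v in r.astype(int)))
asc(T,286,328,172,200)
asc(S4,262,312,222,272)
E
```

```text
[0.5481765  0.24901563 0.17637623] [7.05184818e-01 3.06126823e+00 1.03000013e-04] [ 0.44352812  0.06567937 -0.25972111] 0.04625652703923917 6.321909427642822
172.0 ....................................................................................
172.5 ....................................................................................
173.0 ....................................................................................
173.5 ....................................................................................
174.0 ....................................................................................
174.5 ....................................................................................
175.0 ...........................................................WWWWWWWWW................
175.5 .......................................................gWWWWWWWWWWWWW...............
176.0 .............................................WWWWWWWggggWWWWWWWWWWWWW...............
176.5 .....................................WWWWWWWWWWWWWWWWWWWWWWWWWWWWWWWW...............
177.0 ..........................
[... 14153 characters left out ...]
..............WWbbbbbbWW..................................
269.0 ....................oooooooooooooooo...................WWbbbbbbbbWW.................................
269.5 ....................oooooooooooooooo..................WWbbbbbbbbbbWW................................
270.0 ....................oooooooooooooooo.................WWbbbbbbbbbbbbWW...............................
270.5 ....................ooooooooooooooo.................WWbbbbbbbbbbbbbbbWW.............................
271.0 ....................ooooooooooooo..................WWbbbbbbbbbbbbbbbbbWW............................
271.5 ....................ooooooooooooo..................WbbbbbbbbbbbbbbbbbbbWW...........................
```

```bash
python3 - <<'E'
from h import *
T=np.load("T8.npy"); g=cv2.cvtColor(T,cv2.COLOR_RGB2HSV)
yaw=np.radians(100.15); d=np.array([np.cos(yaw),np.sin(yaw),0])
for L in((295.5,182.2),(316.25,179.6)): p=onz("top",L,.042);print("fuse end",p.round(4),round(float(p@d),4))
for L in((291.2,180.5),(292,191),(320.3,176),(322,187.5)): p=onz("top",L,.012);print("plate",p.round(4),round(float(p@d),4))
for v in(180,181,182): print(v,[f"{s}/{w}" for h,s,w in g[v,293:320]])
E
```

```text
fuse end [0.6108 0.0385 0.042 ] -0.0698
fuse end [ 0.6208 -0.0228  0.042 ] -0.1319
plate [0.623  0.0521 0.012 ] -0.0585
plate [0.5904 0.0485 0.012 ] -0.0563
plate [ 0.6403 -0.0362  0.012 ] -0.1484
plate [ 0.6044 -0.0421  0.012 ] -0.148
180 ['50/173', '52/171', '47/162', '34/143', '18/126', '12/126', '10/132', '13/139', '18/154', '25/174', '28/184', '30/188', '33/187', '35/183', '33/177', '31/172', '28/163', '23/147', '16/129', '11/119', '11/117', '15/117', '41/123', '79/133', '86/140', '62/139', '53/139']
181 ['75/166', '77/162', '68/154', '42/140', '18/130', '10/129', '10/130', '12/133', '16/142', '25/156', '29/166', '33/169', '35/167', '36/162', '36/156', '35/151', '34/143', '30/129', '18/111', '13/102', '18/102', '25/104', '47/114', '77/129', '77/135', '49/131', '35/130']
182 ['99/155', '101/152', '90/145', '54/133', '23/123', '11/119', '11/118', '11/119', '19/124', '27/133', '33/140', '36/141', '37/138', '36/134', '37/130', '38/127', '36/121', '32/110', '29/96', '38/93', '57/99', '68/105', '76/117', '93/131', '98/133', '73/123', '56/122']
```

arm_command(
  commands=[0,0,-0.04,0,0,0,0,0,-0.03,0,0,0,0,0,-0.02,0,0,0,0,0,-0.01,0,0,0,0,0,-0.005,0,0,0,0,0,0,0,0,0,0,0,0,0,0,0],
)

```text
clock: 21.28
tcp_pos: [0.5488, 0.2499, 0.0725]
ee_rot: [0.703, 3.06, 0.002]
force: [-0.0, 0.6, -0.9]
grip_width: 0.0467
gripper_force: 6.3
```

The fuse is about 2 mm off centre along the clips, well inside the 5 mm tolerance. Now to set the tongs down.

arm_command(
  commands=[0,0,-0.002,0,0,0,0,0,-0.002,0,0,0,0,0,-0.001,0,0,0,0,0,0,0,0,0],
)

```text
clock: 21.78
tcp_pos: [0.5484, 0.2496, 0.0669]
ee_rot: [0.703, 3.061, 0.0]
force: [-0.3, -0.8, 2.4]
grip_width: 0.0465
gripper_force: 4.8
```

arm_command(
  commands=[0,0,0,0,0,0,0,0,0,0,0,0,0,0,0,0,0,0,0,0,0,0,0,0,0,0,0,0,0,0,0,0,0,0,0,0],
  hand=0.0854,
)

```text
clock: 22.52
tcp_pos: [0.5479, 0.2496, 0.0663]
ee_rot: [0.704, 3.062, 0.0]
force: [0.2, 0.2, -0.3]
grip_width: 0.0852
gripper_force: 0.0
```

arm_command(
  commands=[0,0,0.01,0,0,0,0,0,0.02,0,0,0,0,0,0.04,0,0,0,0,0,0.05,0,0,0,-0.04,0.04,0,0,0,0,-0.04,0.04,0,0,0,0,0,0,0,0,0,0,0,0,0,0,0,0],
)

```text
clock: 23.52
tcp_pos: [0.4685, 0.3298, 0.1878]
ee_rot: [0.702, 3.06, 0.002]
force: [-1.0, -0.8, 0.2]
grip_width: 0.0855
gripper_force: 0.0
```

```bash
python3 - <<'E'
from h import *
S4=avg("side",3); 
o=arm.get_obs();print(o["tcp_pos"],o["force"],o["grip_width"])
S=np.load("S.npy"); d=cv2.absdiff(S,S4)[255:312,258:315].max(2); print("stand diff frac",(d>40).mean())
def asc(im,u0,u1,v0,v1):
    g=cv2.cvtColor(im[v0:v1,u0:u1],cv2.COLOR_RGB2HSV)
    return [''.join("#" if v<45 else "W" if sa<85 and v>100 else "g" if sa<85 else "b" if 90<h<130 else "o" if h<17 and sa>225 else "." for h,sa,v in r.astype(int)) for r in g]
for a,b in zip(asc(S,262,312,260,304),asc(S4,262,312,260,304)): print(a,b)
E
```

```text
[0.46901316 0.32880205 0.18682055] [ 0.40023433 -0.83463238  0.0778624 ] 0.08519308302822323
stand diff frac 0.35210834102800864
.................................................. ..................##gWWWW........................g
.................................................. ..................g##ggWWWW....................ggW
.................................................. ...................###ggWWWWWg...............ggWWg
.................................................. ...................##g#ggWWWWWWgg........ggggWWggg
.................................................. ...................######gggWWWWWWWgWggggWWWWggggg
.....................o............................ ...................#######gggggWWWWWWWWWWWgggggggg
..................WW..oo.......................... ...................#######ggggggggggggggggggggggg#
.................WWWWW.ooo...WbW.................. .................WWg#######gggggggggggggggggggg###
.................WWWWWW.ooo#.bbbW................. .................WWg##gg#####gggggggggggggggg#####
.................o.WWWWW..ooobbbbW................ ..
[... 2816 characters left out ...]
bbbbbbbbbbbb#####.................... ....ggggg###ggg########gbg########................
......gggggbbbbbbbbbbbbb#####..................... .....gggg####gg##########g######..................
......ggggggbbbbbbbbbbb#####...................... ......ggg#####gg###############...................
........gggggbbbbbbbbb#####....................... .......gg#####################....................
.........gggggbbbbbbb#####........................ .........####################.....................
..........gggggbbbbb#####......................... ..........###################.....................
...........gggggbbb#####.......................... ..........###################.....................
```

The visible part of the tongs stands as it did at the start, and the arm is clear. I'll hand in.

```bash
python3 -c "
from rig import arm
print(arm.close_job())"
```

```text
the job is handed in; nothing more can be done
None
```

The job is handed in at about 24 s of 51: the fuse was pressed to a felt bottom in both clips at about 16.5 N, is about 2 mm off centre along them, and was let go; the tongs are back in their stand, but the last picture showed only part of them and no verdict came back.

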